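# Full-flow blast from the two-stage blow gun

### The arm

A 6-joint arm with a two-finger parallel gripper is mounted at the origin on a cart in front of the work surface, level with it; the furniture and walls round the work are solid. World frame = base frame: x ahead of the robot, y to its left, z up, the work surface at z = 0. Lengths are in m, angles in rad, forces in N, time in s.
With the tool pointing down it reaches from about 0.375 to 0.975 m from the base axis. Payload 3.8 kg.
Tool frame: the origin (TCP) lies where the fingers leave the gripper's body, on its centre line; the fingertips stand 73 mm ahead of it and the grasp point (between the pads) lies 54 mm ahead of it; z points along the fingers, y is the line along which they close (so a half turn about z gives the same grasp; the last joint's range is limited). The gripper opens to 85 mm and grips with 20 to 120 N. Pads are 22 mm wide; open, the fingers measure 114 mm over their backs; the gripper's body (76 mm by 85 mm) begins 54 mm behind the grasp point. The pads swing forward as they close: fully open they stand 13 mm farther back than shut.
Start: joints at [-1.281, 0.264, 1.604, -0, 1.274, -0.037], TCP at [0.217, -0.639, 0.304] pointing down, gripper open.
Joint ranges: [-2.63, 2.63], [-0.94, 2.18], [0.31, 2.57], [-1.31, 4.45], [0, 2.66], [-2.55, 2.55]. Speed limits (rad/s): [2.57, 2.57, 3.14, 3.14, 3.14, 3.14].

### API

Orientations are given as a rotation vector (axis times angle).
In Python, from workcell import read_state, viewer, bot gives the robot as it stands.
- The arm moves only by the tool jog_arm, never from a script. Its argument "increments" is a list that holds one entry, the list of rows, each a list of 7 numbers: the shift along the tool's x, y, z in units of 30 mm (1.0 is 30 mm), then the turn, a rotation vector about the tool's x, y, z in units of 6 degrees (1.0 is 6 degrees), then the opening, from -1 (shut) to 1 (fully open). A call has exactly 5 rows; each row shifts and turns the commanded pose from where the row before left it, along the tool's axes as they then stand; what a row does not reach is not made up. A row lasts 1/12 s, in which the tool goes at most 41.7 mm and 7.16 degrees, less where a joint would pass 70% of its speed; a pose out of reach is approached as far as the arm can. A call is refused whole if a number of a shift passes 1 or a number of a turn 1, either way. A call with a gripper value outside its range is refused whole. The fingers move at their own pace and stop on an object; "force" is the grip in N (left out, the last holds). Time passes only in rows, so rows that do not move let the fingers close, or fill a call up. It gives the time, the measured TCP pose, the force, the opening and the grip force at its end, in the units of the state.
- read_state(): the state, without advancing time (a new reading comes with each control period).
- viewer.read_camera(name): name is "side" or "top"; returns (picture, depth): 384x512x3 uint8, blue, green, red; 384x512 float32, m along the optical axis (not along the pixel's ray), 0 where there is no reading.
- viewer.camera_params(name): a dict with "fx", "fy", "cx", "cy" (pixels), "R" (3x3) and "t" (3): a world point X has camera coordinates R X + t. Camera axes: x right, y down, z forward; pixel columns grow to the right and rows downward; lengths in m; the calibration is good to about 2 mm. A picture is of the moment at which its call begins. camera_params takes no time and is no camera call.
- bot.finish_job(): hands the job in; it is judged then, once.
The state is a dict: "time": time; "q": joint angles; "joint_vel": joint speeds; "joint_torque": joint torques, N m; "tool_pos": TCP position; "tcp_rot": TCP orientation; "wrist_force": force on the tool from outside, world axes, zero at the start; "torque": the same for the moment, N m; "width": opening from 0.0 (shut) to 1.0 (fully open); "grip_force": force on a finger pad.
Only numpy, scipy, OpenCV 4.12 (cv2) and the standard library are available. Lean on these libraries where they do the work, as an engineer would, in place of code of your own. Each camera call takes 0.05 s, during which the arm holds its last target. There are 200 camera calls.

### The job

Dry out the small beaker with the air gun whose long nozzle ends over it: squeeze that gun's two-stage trigger past the first pressure point, fully home into the second stage, keep it there for about a second, then let go and back away so that the trigger springs out again. Leave the gun with the short nozzle alone, and leave the beaker standing where it is.

Things in the scene. Friction and masses are not known exactly. Their poses are not given: they have to be found in the camera images.
- long_gun: Gun to use, on its side, fixed on a bench holder; plate 120x210x8, top of gun z 106. Origin on bench under squeeze_place; +x = nozzle direction, z up. Grey barrel along x at y +72; from x 72 a thin steel nozzle (8 thick) runs to x 200, bent tip over the beaker. Fixed black handle x -20..2, y -52..68, 24 high, then inlet and pipe down at y -87; aluminium trigger lever on its +x side (mm)
- squeeze_place (a point): Where to squeeze: 90 mm over the bench; axes as the gun's. Fingers close along x from above, behind handle and before trigger. Trigger 8 thick, 16 high, ends at y -13; outer face x +30 at rest (32 at its end), +19 home; handle's back x -20, fixed. Lower open jaws (52 wide outline) centred at x +6, shift to x -4 and close: only the trigger moves, so jaws must end centred at x 0 to -8 (mm)
- long_gun_trigger (a joint): Second stage of the long gun's trigger: 0 rad at rest and through the whole first stage (1-3 N over the first 5 mm at squeeze_place); grows only past the pressure point, which takes 7 N; 0.10 rad = fully home at a hard stop, 5 mm further, 12 N. Hinge upright at squeeze_place x +15, y +52 mm. Let go, it springs back out within 0.5 s.
- short_gun: Bystander, to be left alone: the same gun, handle, trigger and holder, but with a stub nozzle that ends at x = 90 mm and nothing under it. Origin and axes as the long gun's. The two guns may have changed places.
- beaker: The beaker under the long gun's nozzle tip: small, clear, open, upright, loose, 56 mm across, 61 mm tall; origin at the centre of its underside, z up. Not to be handled.

How it is judged:
On the way:
1. the long-nozzle gun's trigger is squeezed well into its second stage (more than 0.06 of its 0.10 rad) and kept there for half a second (value of joint long_gun_trigger above 0.06 rad), for 0.5 s.
At the end, for the whole second after the job is handed in: After the squeeze the long-nozzle gun's trigger is out of its second stage again (under 0.02 rad), and the beaker stands upright within 20 mm of where it began (value of joint long_gun_trigger below 0.02 rad and distance of beaker from where it was at the start of the episode below 0.02 m and angle between beaker's own z axis and vertical below 0.15 rad); the robot touches nothing.
It fails at once if the gun with the short nozzle is pressed or knocked (more than 3 N) (contact force between any of the fingers, the arm and short_gun above 3 N).
It fails at once if the beaker is pushed away by more than 30 mm or tipped (distance of beaker from where it was at the start of the episode above 0.03 m or angle between beaker's own z axis and vertical above 0.4 rad).
It also fails if it takes over 32 s, if anything falls off the work surface, if the arm or the gripper's body presses on something with over 40 N, if the wrist force passes 120 N, or if a joint passes its speed limit or range.

## Working session

There is one attempt and no reset: what is moved stays moved. The work goes in short steps, Python scripts to look and compute and a tool call to move; the robot and the scene stay as the last step left them, time stands still between calls to the robot, and variables do not carry over. Pictures are saved under pics/ and viewed, at most 10 in all, crops included, and the job is handed in when it is done.

Besides the shell and the picture viewer there is one more tool, called after "Call:" in YAML: its name, and indented under it one key for each argument. jog_arm: Moves the arm, as the interface text tells. Its arguments: {"type":"object","properties":{"increments":{"type":"array","items":{"type":"array","items":{"type":"array","items":{"type":"number"}}}},"force":{"type":"number"}},"required":["increments"]}

```bash
mkdir -p pics
python3 - <<'E'
from workcell import read_state, viewer
import cv2,numpy as np
for n in("top","side"):
    im,d=viewer.read_camera(n); cv2.imwrite(f"pics/{n}0.png",cv2.resize(im,(800,600),interpolation=cv2.INTER_CUBIC)); np.savez(f"{n}0.npz",im=im,d=d,**viewer.camera_params(n))
    p=viewer.camera_params(n);print(n,{k:np.round(v,3).tolist() for k,v in p.items()})
s=read_state();print(s)
E
```

```text
top {'fx': 469.937, 'fy': 469.937, 'cx': 254.887, 'cy': 190.955, 'R': [[-0.028, -0.999, 0.017], [-0.985, 0.024, -0.17], [0.17, -0.021, -0.985]], 't': [0.011, 0.585, 1.329]}
side {'fx': 360.257, 'fy': 360.257, 'cx': 255.554, 'cy': 193.843, 'R': [[-0.791, -0.611, 0.017], [-0.378, 0.466, -0.8], [0.481, -0.64, -0.6]], 't': [0.488, 0.306, 0.623]}
{'time': 0.1, 'q': array([-1.28093616e+00,  2.64692030e-01,  1.60529016e+00, -3.66781822e-05,
        1.27368384e+00, -3.69082355e-02]), 'joint_vel': array([-0.00057024, -0.00140139,  0.00032681, -0.00166502,  0.00223736,
       -0.00171831]), 'joint_torque': array([ 1.61486942e-04, -5.16703320e+01, -3.68591738e+01, -5.95682650e-05,
        6.30898954e-03, -8.24882477e-05]), 'tool_pos': array([ 0.21649634, -0.63877869,  0.30264831]), 'tcp_rot': array([-3.09772654e+00, -5.10688854e-01,  4.65145424e-04]), 'wrist_force': array([-0.10842211,  0.08716077,  0.5806327 ]), 'torque': array([-0.00247484, -0.05840718,  0.01967557]), 'grip_force': 0.0, 'width': 1.002883838204275}
```

View pics/top0.png

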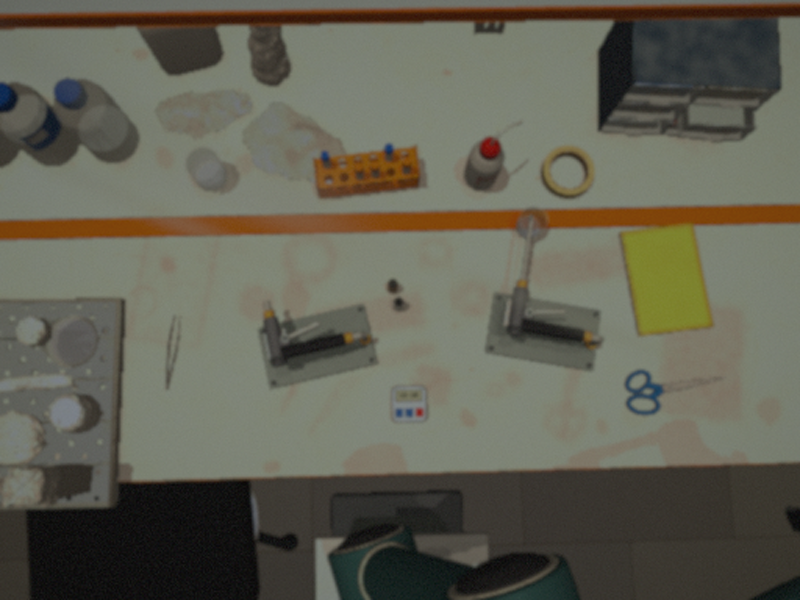

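View pics/side0.png

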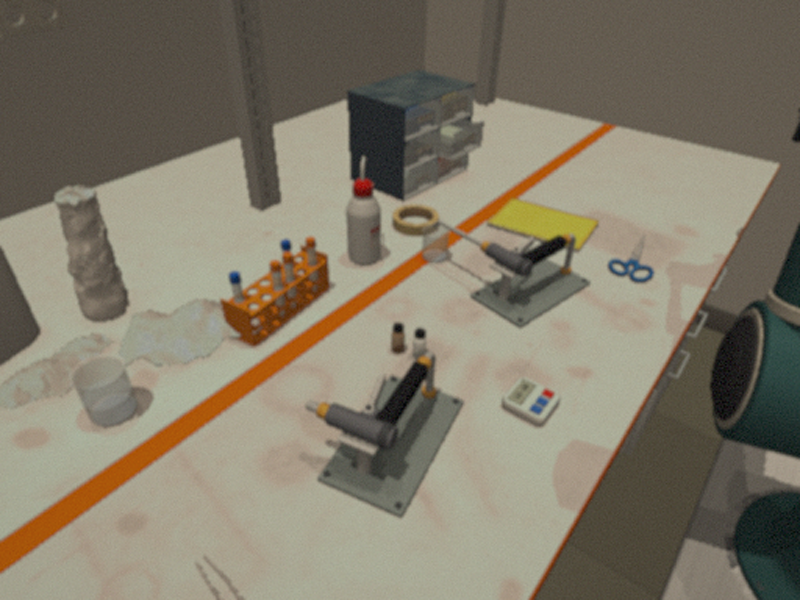

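The top view shows the long gun at right: its nozzle runs up from (520,290) to the beaker at about (532,225), and the handle spans roughly (525,325) to (590,340). The short gun is at left, around (310,340).

Run:
```python
import cv2,numpy as np
im=np.load("top0.npz")["im"]
c=im[130:242,302:395]; c=cv2.resize(cv2.convertScaleAbs(c,alpha=1.4),None,fx=5,fy=5,interpolation=cv2.INTER_CUBIC)
for i in range(0,93,10): cv2.putText(c,str(302+i),(i*5,8),0,.3,(0,0,255)); cv2.line(c,(i*5,10),(i*5,14),(0,0,255))
for i in range(0,112,10): cv2.putText(c,str(130+i),(0,i*5+4),0,.3,(255,0,0)); cv2.line(c,(20,i*5),(24,i*5),(255,0,0))
cv2.imwrite("pics/c1.png",c); print(c.shape)
```

```text
(560, 465, 3)
```

View pics/c1.png

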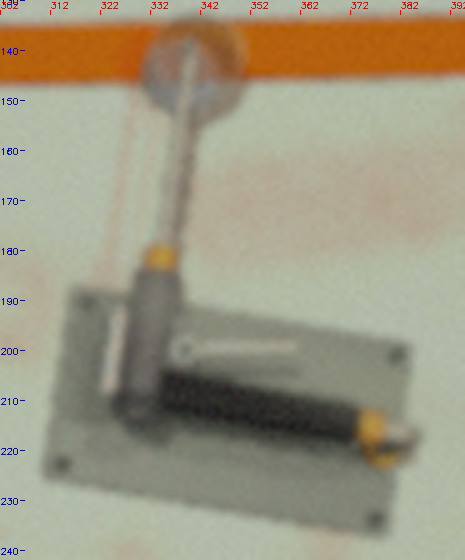

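The crop shows the long gun clearly. The trigger runs from its hinge at (183,350) to its end at (297,346), the handle end is at (358,425), and the nozzle tip is at about (190,45) over the beaker. I'll fit the pose by reprojection.

```bash
cat > fit.py <<'E'
import numpy as np
from scipy.optimize import least_squares
P=np.load("top0.npz"); 
def proj(X): 
    c=X@P["R"].T+P["t"]; return np.c_[P["fx"]*c[:,0]/c[:,2]+P["cx"],P["fy"]*c[:,1]/c[:,2]+P["cy"]]
def g2w(v,L): 
    c,s=np.cos(v[2]),np.sin(v[2]); return np.c_[v[0]+c*L[:,0]-s*L[:,1],v[1]+s*L[:,0]+c*L[:,1],L[:,2]]
E
python3 - <<'E'
from fit import *
L=np.array([[72,72,90],[2,-52,98],[-20,-52,98],[15,52,98],[28,-13,98]])/1e3
C=np.array([[160,247],[359,405],[355,443],[183,350],[297,346]])
Q=np.array([[60,105,8],[60,-105,8],[-60,-105,8],[-60,105,8.]])/1e3
CQ=np.array([[72,287],[412,345],[387,537],[42,478]])
px=lambda c:c/5+[302,130]-0.4
def f(v): return np.r_[(proj(g2w(v,L))-px(C)).ravel(),(proj(g2w(v,Q+[v[3],v[4],0]))-px(CQ)).ravel()]
r=least_squares(f,[.5,-.15,0,0,0]); print(r.x.round(4)); print(r.fun.reshape(-1,2).round(1))
v=r.x; print("tip",g2w(v,np.array([[.2,.072,.09]])), "proj",(proj(g2w(v,np.array([[.2,.072,.09]])))-[302,130])*5)
D=P["d"]
def bp(u,w):
    z=D[w,u]; c=np.array([(u-P["cx"])/P["fx"]*z,(w-P["cy"])/P["fy"]*z,z]); return (P["R"].T@(c-P["t"])).round(3)
for u,w in[(340,209),(355,212),(365,214),(350,199),(330,200),(365,225)]: print((u,w),bp(u,w))
E
```

```text
[ 5.214e-01 -2.860e-01 -2.011e-01 -4.000e-04  4.000e-03]
[[-0.3  0.4]
 [ 0.2 -0.2]
 [ 0.  -0.2]
 [-0.3 -0.1]
 [ 0.2  0.2]
 [-0.2 -0.5]
 [ 0.2 -0.2]
 [ 0.2  0.5]
 [-0.2  0.1]]
tip [[ 0.73177092 -0.25538519  0.09      ]] proj [[188.35327514  34.77803728]]
(340, 209) [ 0.519 -0.242  0.1  ]
(355, 212) [ 0.509 -0.283  0.101]
(365, 214) [ 0.503 -0.312  0.1  ]
(350, 199) [ 0.547 -0.272  0.098]
(330, 200) [ 0.545 -0.214  0.103]
(365, 225) [ 0.48  -0.332  0.013]
```

The fit residuals are about 0.5 px at most, and the depth heights agree (handle top 0.100, trigger 0.098). The gun origin is at (0.521, -0.286) with yaw -0.201. Moving there.

Call:
jog_arm:
  increments:
    - [[0.9,-0.52,0,0,0,0,1],[0.9,-0.52,0,0,0,0,1],[0.9,-0.52,0,0,0,0,1],[0.9,-0.52,0,0,0,0,1],[0.9,-0.52,0,0,0,0,1]]
  force: 40

```text
time: 0.52
tool_pos: [0.32, -0.5207, 0.3032]
tcp_rot: [-3.099, -0.51, 0.0]
wrist_force: [1.1, -0.2, 0.4]
width: 1.001
grip_force: 0.0
```

Call:
jog_arm:
  increments:
    - [[0.9,-0.52,0,0,0,0,1],[0.9,-0.52,0,0,0,0,1],[0.9,-0.52,0,0,0,0,1],[0.9,-0.52,0,0,0,0,1],[0.9,-0.52,0,0,0,0,1]]

```text
time: 0.93
tool_pos: [0.4229, -0.4033, 0.3034]
tcp_rot: [-3.099, -0.511, 0.001]
wrist_force: [0.0, -0.1, -0.4]
width: 1.002
grip_force: 0.0
```

Call:
jog_arm:
  increments:
    - [[0.9,-0.52,0,0,0,0,1],[0.9,-0.52,0,0,0,0,1],[0.9,-0.52,0,0,0,0,1],[0.9,-0.52,0,0,0,0,1],[0.9,-0.52,0,0,0,0,1]]

```text
time: 1.35
tool_pos: [0.5257, -0.2862, 0.3034]
tcp_rot: [-3.099, -0.511, 0.001]
wrist_force: [0.7, -0.6, -0.8]
width: 0.992
grip_force: 0.0
```

Call:
jog_arm:
  increments:
    - [[0,0,0,0,0,-1,1],[0,0,0,0,0,-1,1],[0,0,0,0,0,-1,1],[0,0,0,0,0,-1,1],[0,0,0,0,0,-1,1]]

```text
time: 1.77
tool_pos: [0.525, -0.2872, 0.3032]
tcp_rot: [-2.857, -1.304, 0.001]
wrist_force: [0.9, -0.5, 0.3]
width: 0.996
grip_force: 0.0
```

Call:
jog_arm:
  increments:
    - [[0,0,0,0,0,-1,1],[0,0,0,0,0,-1,1],[0,0,0,0,0,-1,1],[0,0,0,0,0,-1,1],[0,0,0,0,0,-1,1]]

```text
time: 2.18
tool_pos: [0.5248, -0.2874, 0.3032]
tcp_rot: [-2.423, -1.998, 0.001]
wrist_force: [-0.3, 0.4, -0.3]
width: 1.002
grip_force: 0.0
```

Call:
jog_arm:
  increments:
    - [[0,0.08,0.7,0,0,0,1],[0,0,0.7,0,0,0,1],[0,0,0.7,0,0,0,1],[0,0,0.7,0,0,0,1],[0,0,0.4,0,0,0,1]]

```text
time: 2.6
tool_pos: [0.526, -0.2873, 0.2046]
tcp_rot: [-2.426, -1.99, 0.002]
wrist_force: [-0.3, 0.5, -0.7]
width: 1.0
grip_force: 0.0
```

Run:
```python
from workcell import read_state, viewer
import cv2,numpy as np
a,_=viewer.read_camera("top"); b,_=viewer.read_camera("side")
f=lambda c:cv2.resize(cv2.convertScaleAbs(c,alpha=1.4),(400,400),interpolation=cv2.INTER_CUBIC)
cv2.imwrite("pics/c2.png",np.hstack([f(a[130:250,290:410]),f(b[90:220,270:400])]))
print(read_state()["tool_pos"])
```

```text
[ 0.5256346  -0.28701323  0.20444599]
```

View pics/c2.png

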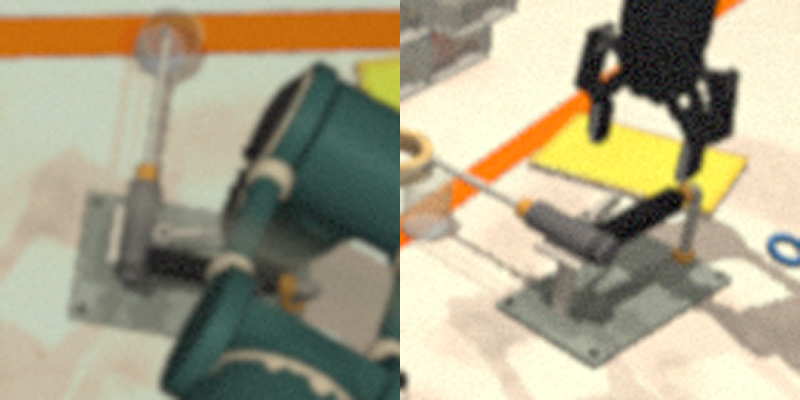

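The left half (top view) shows the arm over the handle. In the right half (side view), the fingertips at (600,130) and (690,170) are above the gun and lined up along its x. Lowering now.

Call:
jog_arm:
  increments:
    - [[0,0.05,0.43,0,0,0,1],[0,0,0.43,0,0,0,1],[0,0,0.43,0,0,0,1],[0,0,0.43,0,0,0,1],[0,0,0.43,0,0,0,1]]

```text
time: 3.12
tool_pos: [0.5289, -0.2884, 0.1422]
tcp_rot: [2.429, 1.992, 0.0]
wrist_force: [-0.9, -0.1, -0.2]
width: 0.998
grip_force: 0.0
```

Run:
```python
from workcell import read_state, viewer
import cv2,numpy as np
b,_=viewer.read_camera("side")
cv2.imwrite("pics/c3.png",cv2.resize(cv2.convertScaleAbs(b[100:210,280:400],alpha=1.6),(654,600),interpolation=cv2.INTER_CUBIC))
s=read_state();print(s["tool_pos"],s["wrist_force"])
```

```text
[ 0.52724049 -0.28739575  0.13903254] [-0.81887157 -0.1090174  -2.40111795]
```

View pics/c3.png

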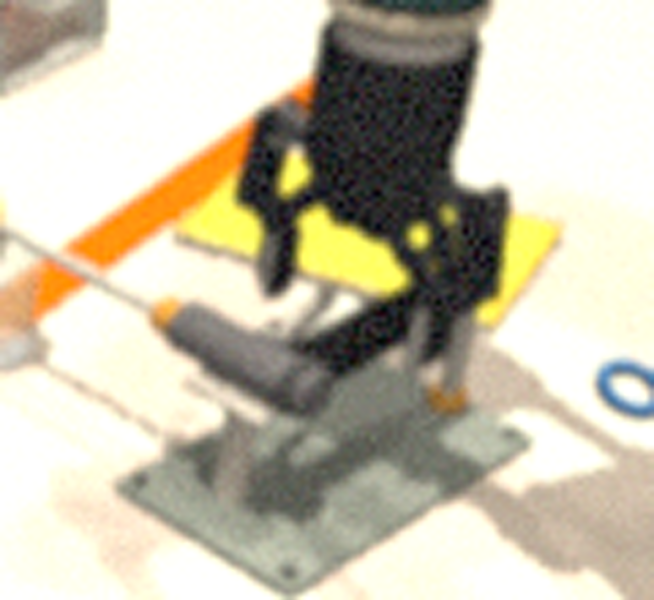

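The fingers straddle the handle and trigger, with the front finger at (275,280) and the back finger at (430,340). Next: shift back 10 mm and squeeze.

Call:
jog_arm:
  increments:
    - [[0,-0.17,0,0,0,0,1],[0,-0.16,0,0,0,0,1],[0,0,0,0,0,0,1],[0,0,0,0,0,0,-1],[0,0,0,0,0,0,-1]]
  force: 30

```text
time: 3.58
tool_pos: [0.5201, -0.287, 0.1446]
tcp_rot: [2.427, 1.99, 0.002]
wrist_force: [3.2, -0.1, 2.2]
width: 0.749
grip_force: 0.9
```

Call:
jog_arm:
  increments:
    - [[0,0,0,0,0,0,-1],[0,0,0,0,0,0,-1],[0,0,0,0,0,0,-1],[0,0,0,0,0,0,-1],[0,0,0,0,0,0,-1]]

```text
time: 4.0
tool_pos: [0.5208, -0.2877, 0.1462]
tcp_rot: [2.426, 1.989, 0.002]
wrist_force: [-0.3, -0.7, 8.3]
width: 0.442
grip_force: 35.0
```

Call:
jog_arm:
  increments:
    - [[0,0,0,0,0,0,-1],[0,0,0,0,0,0,-1],[0,0,0,0,0,0,-1],[0,0,0,0,0,0,-1],[0,0,0,0,0,0,-1]]

```text
time: 4.42
tool_pos: [0.5208, -0.2877, 0.1462]
tcp_rot: [2.426, 1.989, 0.002]
wrist_force: [-0.5, -0.9, 8.0]
width: 0.444
grip_force: 35.0
```

Run:
```python
from workcell import read_state, viewer
import cv2,numpy as np
b,_=viewer.read_camera("side")
cv2.imwrite("pics/c4.png",cv2.resize(cv2.convertScaleAbs(b[100:210,280:400],alpha=1.6),(654,600),interpolation=cv2.INTER_CUBIC))
s=read_state();print({k:s[k] for k in("tool_pos","tcp_rot","wrist_force","width","grip_force")})
```

```text
{'tool_pos': array([ 0.52082832, -0.28768894,  0.14619387]), 'tcp_rot': array([2.42610352e+00, 1.98876661e+00, 2.14185240e-03]), 'wrist_force': array([-0.61434387, -0.60460247,  8.10723384]), 'width': 0.4434964660229237, 'grip_force': 35.004538893699646}
```

View pics/c4.png

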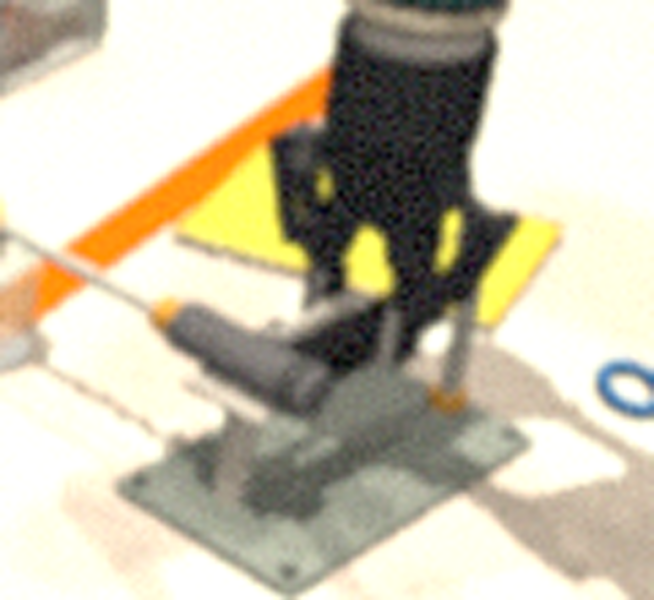

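The picture shows both pads on the handle and trigger at (325,290) and (395,340). The opening is about 38 mm with 35 N of grip, which matches the 39 mm expected at home. I'll hold, then release and lift.

Call:
jog_arm:
  increments:
    - [[0,0,0,0,0,0,-1],[0,0,0,0,0,0,-1],[0,0,0,0,0,0,-1],[0,0,0,0,0,0,-1],[0,0,0,0,0,0,-1]]

```text
time: 4.88
tool_pos: [0.5208, -0.2877, 0.1462]
tcp_rot: [2.426, 1.989, 0.002]
wrist_force: [-0.7, -1.5, 8.2]
width: 0.441
grip_force: 35.0
```

Call:
jog_arm:
  increments:
    - [[0,0,0,0,0,0,-1],[0,0,0,0,0,0,-1],[0,0,0,0,0,0,1],[0,0,0,0,0,0,1],[0,0,0,0,0,0,1]]

```text
time: 5.3
tool_pos: [0.5192, -0.2863, 0.1435]
tcp_rot: [-2.428, -1.992, 0.0]
wrist_force: [0.1, 0.6, -0.1]
width: 0.85
grip_force: 0.0
```

Call:
jog_arm:
  increments:
    - [[0,0,0,0,0,0,1],[0,0,0,0,0,0,1],[0,0.17,0,0,0,0,1],[0,0.16,0,0,0,0,1],[0,0,0,0,0,0,1]]

```text
time: 5.72
tool_pos: [0.53, -0.2888, 0.1435]
tcp_rot: [2.428, 1.992, 0.001]
wrist_force: [1.2, 0.5, -0.0]
width: 0.997
grip_force: 0.0
```

Call:
jog_arm:
  increments:
    - [[0,0,-0.6,0,0,0,1],[0,0,-0.8,0,0,0,1],[0,0,-0.8,0,0,0,1],[0,0,-0.8,0,0,0,1],[0,0,-0.8,0,0,0,1]]

```text
time: 6.13
tool_pos: [0.5289, -0.2884, 0.2583]
tcp_rot: [-2.429, -1.992, 0.0]
wrist_force: [0.9, 0.1, -0.7]
width: 1.001
grip_force: 0.0
```

Call:
jog_arm:
  increments:
    - [[0,0,-0.5,0,0,0,1],[0,0,0,0,0,0,1],[0,0,0,0,0,0,1],[0,0,0,0,0,0,1],[0,0,0,0,0,0,1]]

```text
time: 6.55
tool_pos: [0.5281, -0.2879, 0.2701]
tcp_rot: [-2.426, -1.99, 0.002]
wrist_force: [-0.6, 0.0, -0.5]
width: 0.996
grip_force: 0.0
```

Run:
```python
from workcell import read_state, viewer
import cv2,numpy as np
b,_=viewer.read_camera("side")
cv2.imwrite("pics/c5.png",cv2.resize(cv2.convertScaleAbs(b[90:210,260:400],alpha=1.6),(700,600),interpolation=cv2.INTER_CUBIC))
s=read_state();print({k:s[k] for k in("time","tool_pos","wrist_force","width","grip_force")})
```

```text
{'time': 6.6, 'tool_pos': array([ 0.52810838, -0.28790001,  0.27017278]), 'wrist_force': array([ 0.02283549,  0.88224519, -0.49218879]), 'width': 1.0000988778597435, 'grip_force': 0.0}
```

View pics/c5.png

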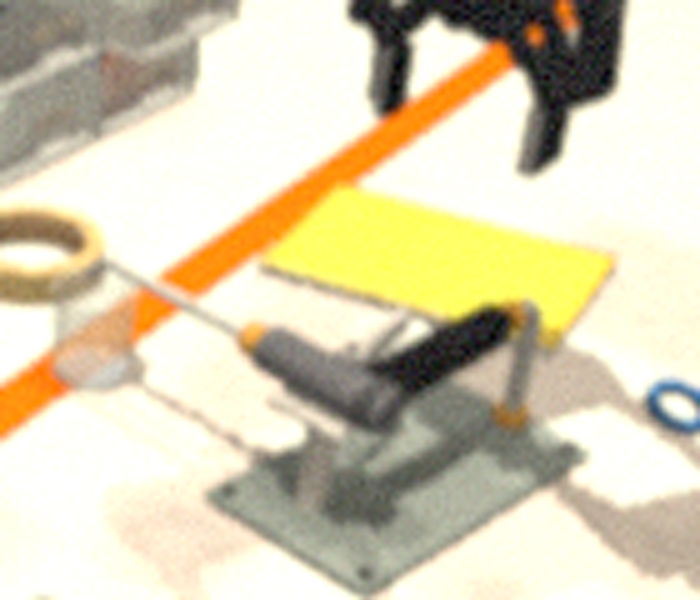

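The trigger has sprung out again at (390,335), the beaker stands at (95,350), and the gripper is clear of everything.

```bash
python3 -c "
from workcell import bot
print(bot.finish_job())"
```

```text
the job is handed in; nothing more can be done
None
```

I squeezed the long-nozzle gun's trigger to about its home position, going by the jaw opening (about 38 mm against 39 mm expected). I held it for about a second, then let go; in the last picture the trigger was out again, the beaker was standing and the arm was clear. I stayed away from the short gun, and the job is handed in at about 6.6 s, with no verdict returned.

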